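Lay the tilted drawing board flat

TASK

The drawing lesson is over: lay the tilted drawing board down flat on its frame. With a fingertip on the red thumb pad, press the ratchet pawl free and, keeping it pressed all the way, push the board steadily down past the teeth in one go until it rests flat; do not lift the board or slam it. Then let go so that the pawl springs back, and leave the clay head, the mug and the wooden rib where they are; nothing is to be gripped.

Things in the scene. Friction and masses are not known exactly. Their poses are not given: they have to be found in the camera images.
- stand: Fixed base frame of a tilting drawing board: pale wood, 300 mm deep (x), 412 mm wide (y), 50 mm high. Origin on the table at the frame's centre; its x axis points from the hinged edge to the raised far edge, away from the robot, turned by up to 0.25 rad; z up. The board's hinge line runs along the frame's y axis through (-150, 0, 55) mm in this frame.
- quadrant_top (a point): Top end of the toothed steel quadrant, a fixed upright plate 6 mm thick beside the board's right (-y) edge, 219 mm right of the frame's middle, curved about the hinge line at 169 to 203 mm from it; this point is 186 mm from the hinge line, 170 mm above the table. A like plate without teeth stands at the left edge.
- board: Tilting plywood drawing board; origin in its underside, 150 mm from the hinge line; x axis outwards from the hinge, z square to it: z upright = flat (its lower stop). Starts tilted 0.40 to 0.72 rad. Stiff hinge: stays where left. Pawl free, 5 to 9 N at the pad, square to the board, pushes it down. Pawl in the teeth (every 0.08 rad, 0.75 to 0.19), it goes down only to the next tooth.
- pawl (a joint): Turn of the pawl on the board, rad: 0 at rest, nose home in the teeth (starts at 0 to 0.22: it may lie on a tooth's back); grows as the pad is pressed towards the board; above 0.24 clear of the teeth, 0.32 its stop. A spring returns it: 2 N at the pad at first, 5 N at the stop. Past that, pushing the pad pushes the board.
- pivot (a point): Pivot of the pawl, on the board's right edge in the plane of its underside, 162 mm from the hinge line and 230 mm right of the board's middle; its axis is parallel to the hinge line. Moves with the board.
- pad (a point): Centre of the upper face of the pawl's red thumb pad, 38 mm (along the board) by 44 mm (along the hinge line), outside the board's right edge, 253.5 mm right of its middle. At pawl 0 it is 98 mm farther from the hinge than the pivot and 36 mm above the board's underside plane; at the stop, 104 mm and 3 mm.
- board_edge (a point): Middle of the far edge of the board, on its upper face, 300 mm from the hinge line. The board is 300 by 420 by 10 mm, a drawing sheet on it, its underside in the plane of the hinge line. This point is 65 mm above the table when the board is flat.
- bust_mid (a point): Centre, 56 mm up, of a small grey-brown clay head on a foot, 72 mm across and 112 mm high, standing on the table to the right of the board. A bystander.
- mug_mid (a point): Centre, 44 mm up, of a blue ceramic mug, 76 mm across and 88 mm high, standing on the table to the right of the board. A bystander.
- rib_mid (a point): Centre of a flat wooden clay rib, 100 by 46 by 10 mm, lying on the table beyond the board. A bystander.

How it is judged:
By the outcome, as a careful person would: the job done as asked, in the order asked, and still so for the second after the job is handed in, with the robot touching nothing.
It also fails if it takes over 35 s, if anything falls off the work surface, if the arm or the gripper's body presses on something with over 40 N, if the wrist force passes 120 N, or if a joint passes its speed limit or range.

ROBOT

A 7-joint arm with a two-finger parallel gripper is mounted at the origin on the work surface. World frame = base frame: x ahead of the robot, y to its left, z up, the work surface at z = 0. Lengths are in m, angles in degrees, forces in N, time in s.
With the tool pointing down it reaches from about 0.425 to 0.95 m from the base axis. Payload 16.7 kg.
Tool frame: the origin (TCP) lies at the very end of the fingers, on their centre line; the grasp point (between the pads) lies 19 mm behind it; y points along the fingers, z is the direction in which the jaws open and shut, and the axes are right-handed (so a half turn about y gives the same grasp; the last joint's range is limited). The gripper opens to 94 mm and grips with 3 to 60 N. Pads are 16 mm wide; open, the fingers measure 119 mm over their backs; the gripper's body (75 mm by 177 mm) begins 78 mm behind the grasp point.
Start: joints at [65.69, 24.414, 4.234, 92.017, -1.954, 63.644, -3.845], TCP at [0.183, -0.65, 0.205] pointing down, gripper open.
Joint ranges: [-163.25, 163.25], [-28.42, 122.38], [-70.27, 78.77], [12.13, 141.07], [-58.53, 238.53], [9.26, 117.41], [-156.51, 156.51]. Speed limits (degrees/s): [108.29, 108.29, 136.94, 136.94, 172.46, 172.46, 172.46].

INTERFACE

Orientations are given as [roll, pitch, yaw] about the fixed x, y, z axes, in that order (R = Rz(yaw) Ry(pitch) Rx(roll)).
In Python, from bench import env, vision gives the robot as it stands.
- The arm moves only by the tool play_rows, never from a script. Its argument "rows" is text: rows parted by semicolons, each of 7 numbers parted by spaces: the shift along the tool's x, y, z in mm, then the turn, a rotation vector about the tool's x, y, z in rad, then the gripper's target within -1 to 1 (shut at 1, half-way at 0, fully open at -1). In form: tx ty tz ax ay az gripper; .... A call has 1 to 5 rows; each row is the pose to reach, as a shift and turn from the pose commanded when the call began, along the tool's axes at that moment; what a row does not reach only later rows make up. A row lasts 1/12 s, in which the tool goes at most 41.7 mm and 7.16 degrees, less where a joint would pass 70% of its speed; a pose out of reach is approached as far as the arm can. A call with a gripper value outside its range is refused whole. The fingers move at their own pace and stop on an object; the grip force is fixed at half the most. Time passes only in rows, so rows that repeat a pose let the fingers close. It gives the time, the measured TCP pose, the force and the opening at its end, in the units of the state.
- env.state(): the state, without advancing time (a new reading comes with each control period).
- vision.read_camera(name): name is "scene" or "top" or "wrist"; returns a dict with "frame" (420x560x3 uint8, blue, green, red), "fx", "fy", "cx", "cy" (pixels), "extrinsics" (4x4, takes a point from world to camera coordinates); the wrist camera has in their place "hand_eye" (4x4, takes a point from camera to tool coordinates, whose origin is the TCP and whose axes are the tool frame's). Camera axes: x right, y down, z forward; pixel columns grow to the right and rows downward; lengths in m; the calibration is good to about 2 mm. A picture is of the moment at which its call begins: read the wrist's pose just before it. There is no depth.
- env.job_done(): hands the job in, once; it reports no verdict.
The state is a dict: "t": time; "joint_pos": joint angles; "qd": joint speeds; "joint_torque": joint torques, N m; "eef_pos": TCP position; "tool_rot": TCP orientation; "wrist_force": force on the tool from outside, world axes, zero at the start; "torque": the same for the moment, N m; "gripper_width": finger opening in m.
Only numpy, scipy, OpenCV 4.12 (cv2) and the standard library are available. Lean on these libraries where they do the work, as an engineer would, in place of code of your own. Each camera call takes 0.05 s, during which the arm holds its last target.

## Working session

There is one attempt and no reset: what is moved stays moved. The work goes in short steps, Python scripts to look and compute and a tool call to move; the robot and the scene stay as the last step left them, time stands still between calls to the robot, and variables do not carry over. Pictures are saved under pics/ and viewed, and the job is handed in when it is done.

Besides the shell and the picture viewer there is one more tool, called after ">>>" as name(argument=value, ...) on one line, values as JSON. play_rows: Moves the arm, as the interface text tells. Its arguments: {"type":"object","properties":{"rows":{"type":"string"}},"required":["rows"]}

```bash
ls; mkdir -p pics
python3 - <<'E'
from bench import env, vision
import cv2, numpy as np
np.set_printoptions(precision=4,suppress=True)
s=env.state()
print(s)
for n in ("scene","top","wrist"):
    c=vision.read_camera(n); cv2.imwrite(f"pics/{n}0.png",c["frame"]); print(n,c["fx"],c["fy"],c["cx"],c["cy"]); print(c.get("extrinsics",c.get("hand_eye")))
E
```

```text
pics
{'t': 0.0, 'joint_pos': array([65.6914, 24.4491,  4.2319, 92.0541, -1.9529, 63.643 , -3.8425]), 'qd': array([ 0.034 , -0.0073,  0.0282,  0.0614,  0.1119,  0.0107, -0.0676]), 'joint_torque': array([  0.001 , -93.5813,   3.6673, -45.4203,  -0.0488,   0.02  ,
         0.0001]), 'eef_pos': array([ 0.183 , -0.6493,  0.2048]), 'tool_rot': array([ -90.0737,   -0.0064, -164.2571]), 'wrist_force': array([-0.375 , -0.4878, -0.0744]), 'torque': array([0.0486, 0.0246, 0.0306]), 'gripper_width': 0.09391795059131504}
scene 460.6835915968369 460.6835915968369 281.9888655106718 205.87057922497104
[[-0.839   0.5441 -0.0068  0.4872]
 [ 0.3461  0.5239 -0.7782 -0.025 ]
 [-0.4199 -0.6553 -0.6279  1.3752]
 [ 0.      0.      0.      1.    ]]
top 389.1966351832385 389.1966351832385 277.88511993322544 211.60724295232123
[[ 0.0224 -0.9992 -0.0329 -0.0889]
 [-0.9856 -0.0166 -0.1682  0.5427]
 [ 0.1675  0.0362 -0.9852  0.8216]
 [ 0.      0.      0.      1.    ]]
wrist 325.2628319623447 325.2628319623447 279.23765351183937 207.50067721377678
[[ 0.0016  0.9727  0.2319 -0.0677]
 [-0.0007 -0.2319  0.9727 -0.1801]
 [ 1.     -0.0017  0.0003 -0.0002]
 [ 0.      0.      0.      1.    ]]
```

View pics/scene0.png

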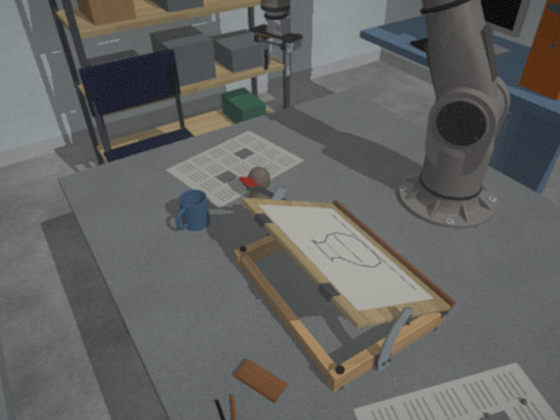

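View pics/top0.png

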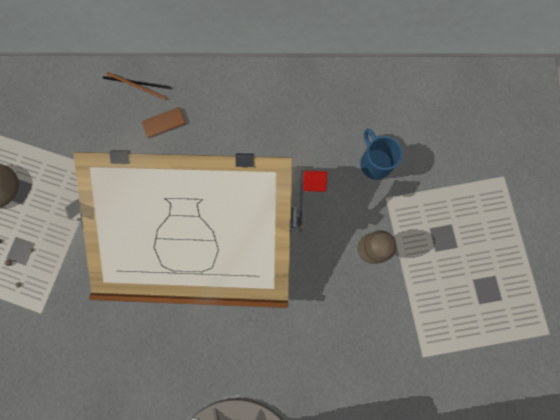

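View pics/wrist0.png

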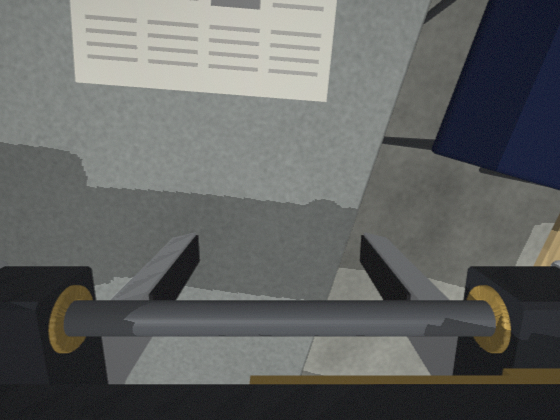

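Run:
```python
import cv2
s=cv2.imread("pics/scene0.png"); t=cv2.imread("pics/top0.png")
cv2.imwrite("pics/s1.png",cv2.resize(s[160:300,165:365],None,fx=4,fy=4,interpolation=cv2.INTER_CUBIC))
cv2.imwrite("pics/s2.png",cv2.resize(s[240:390,270:470],None,fx=4,fy=4,interpolation=cv2.INTER_CUBIC))
cv2.imwrite("pics/t1.png",cv2.resize(t[130:280,235:435],None,fx=4,fy=4,interpolation=cv2.INTER_CUBIC))
cv2.imwrite("pics/t2.png",cv2.resize(t[140:320,60:300],None,fx=3.2,fy=3.2,interpolation=cv2.INTER_CUBIC))
```

```text
(no output)
```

View pics/s1.png

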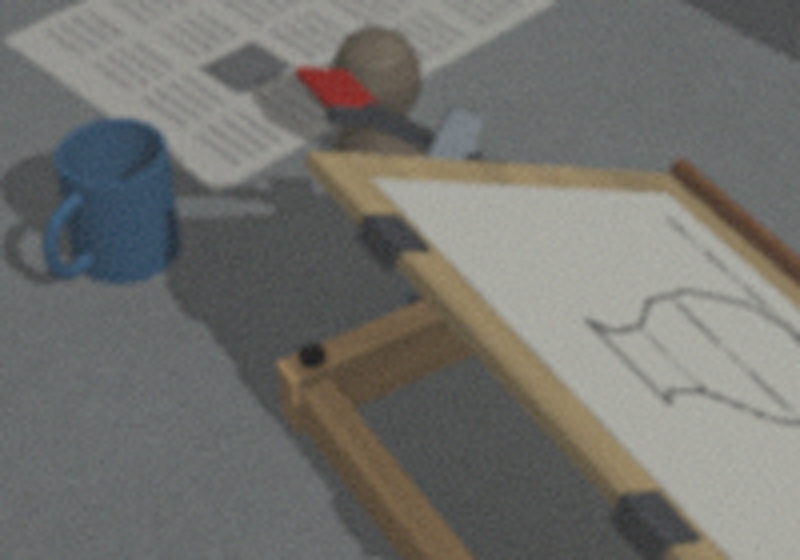

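View pics/s2.png

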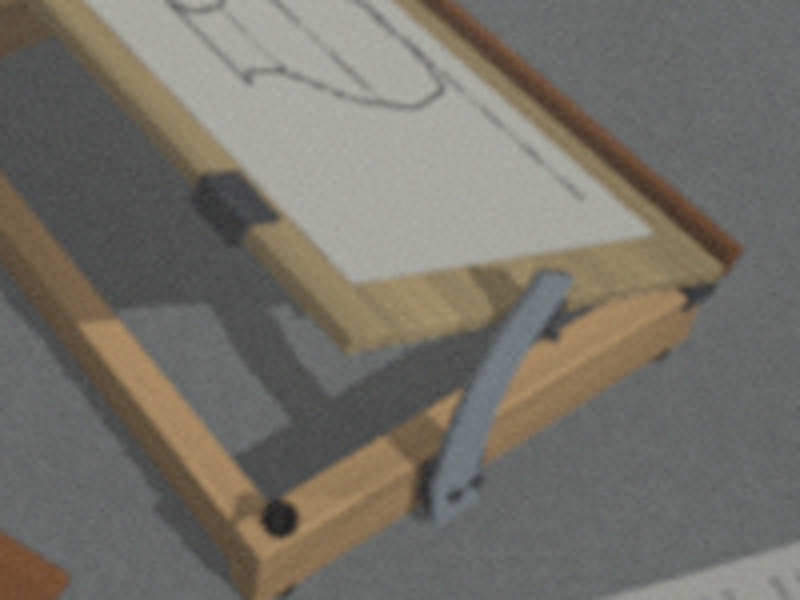

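View pics/t1.png

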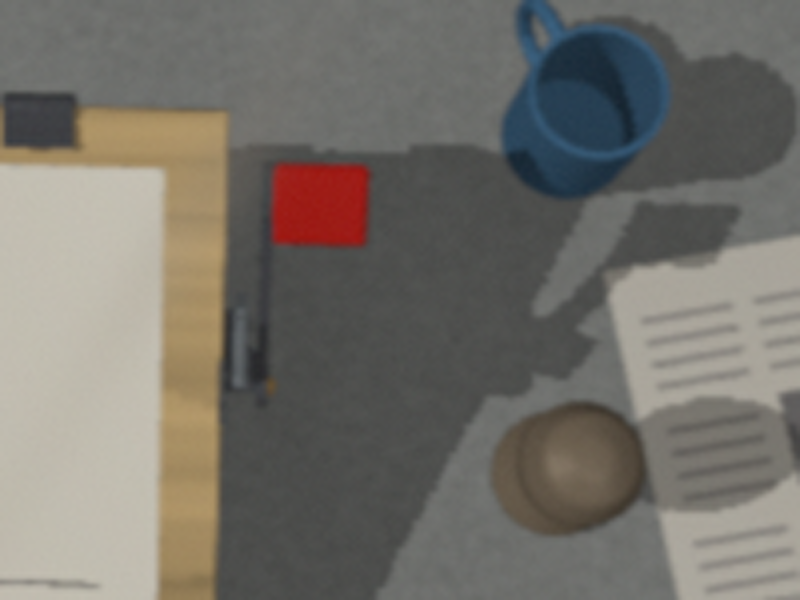

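View pics/t2.png

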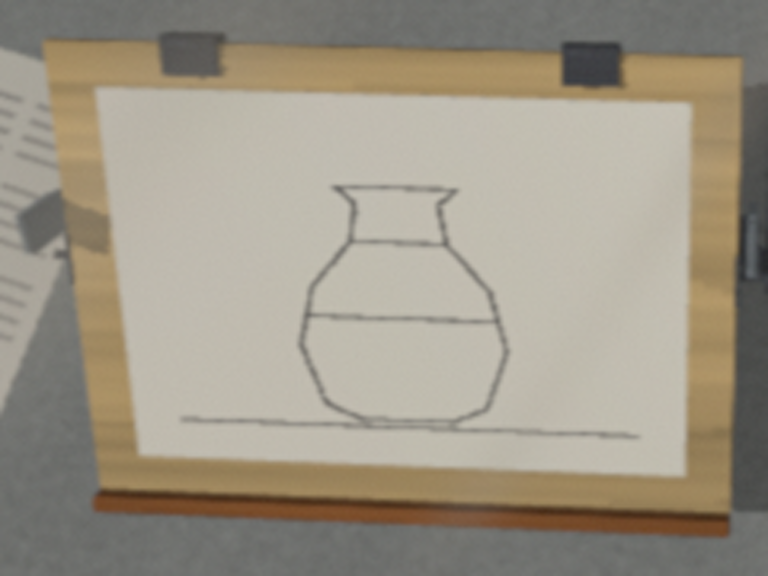

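```bash
cat > h.py <<'E'
from bench import env, vision
import cv2, numpy as np
from scipy.optimize import least_squares
np.set_printoptions(precision=4,suppress=True)
def proj(c,p):
    E=c["extrinsics"]; q=E[:3,:3]@p+E[:3,3]; return np.array([c["fx"]*q[0]/q[2]+c["cx"],c["fy"]*q[1]/q[2]+c["cy"]])
def ray(c,uv):
    E=c["extrinsics"];R=E[:3,:3]; d=R.T@np.array([(uv[0]-c["cx"])/c["fx"],(uv[1]-c["cy"])/c["fy"],1]); return -R.T@E[:3,3],d
def tri(cs,uvs):
    A=np.zeros((3,3));b=np.zeros(3)
    for c,u in zip(cs,uvs):
        o,d=ray(c,u);d=d/np.linalg.norm(d);P=np.eye(3)-np.outer(d,d);A+=P;b+=P@o
    p=np.linalg.solve(A,b); return p,[np.round(proj(c,p)-u,1) for c,u in zip(cs,uvs)]
def onz(c,uv,z):
    o,d=ray(c,uv); return o+d*(z-o[2])/d[2]
def stand2w(P,q):
    x,y,a=P[:3]; return np.array([x+np.cos(a)*q[0]-np.sin(a)*q[1],y+np.sin(a)*q[0]+np.cos(a)*q[1],q[2]])
def brd(P,r,y,h,th=None):
    th=P[3] if th is None else th
    return stand2w(P,np.array([-.15+r*np.cos(th)-h*np.sin(th),y,.055+r*np.sin(th)+h*np.cos(th)]))
def pawlpad(phi): # pad rel board plane from pivot
    f=phi/.32; R=np.hypot(98,36); a0=np.arctan2(36,98); a=a0-phi
    return .162+R*np.cos(a)/1000, R*np.sin(a)/1000
def red(f):
    hsv=cv2.cvtColor(f,cv2.COLOR_BGR2HSV); m=(((hsv[...,0]<6)|(hsv[...,0]>174))&(hsv[...,1]>190)&(hsv[...,2]>90)).astype(np.uint8)
    n,l,st,ce=cv2.connectedComponentsWithStats(m); i=1+np.argmax(st[1:,4]); return ce[i],st[i]
E
cat > m.py <<'E'
from h import *
S=vision.read_camera("scene");T=vision.read_camera("top")
ps,ss=red(S["frame"]);pt,st=red(T["frame"]);print("red",ps,ss,pt,st)
pad,res=tri([S,T],[ps,pt]);print("pad",pad,res)
obs=[(S,(242.3,198),0,(.3,-.21,.01)),(S,(357.7,325),0,(.3,.21,.01)),(T,(291.8,157.2),0,(.3,-.21,.01)),(T,(73.8,152.3),0,(.3,.21,.01)),
 (S,(234.7,251),1,(.15,-.206,.05)),(S,(334.2,377),1,(.15,.206,.05))]
for a,b in ((0,2),(1,3)): print(tri([S,T],[obs[a][1],obs[b][1]]))
for k in (4,5): print(onz(S,obs[k][1],.05))
def f(P):
    r=[]
    for c,u,k,q in obs:
        p=stand2w(P,q) if k else brd(P,*q)
        r+=list(proj(c,p)-u)
    return r
R=least_squares(f,[.6,.1,0,.5]);P=R.x;print("P",P,R.fun)
np.save("P.npy",P)
for phi in (0,.1,.2,.32):
    r,h=pawlpad(phi); print(phi,"pad pred",brd(P,r,-.2535,h))
print("quad top",stand2w(P,(-.15+np.sqrt(.186**2-.115**2),-.219,.17)))
print("mug",onz(T,(386,152),.088),"bust",onz(T,(380.5,246),.09),"rib",onz(T,(164,122),.01))
E
python3 m.py
```

```text
Traceback (most recent call last):
  File "m.py", line 3, in <module>
    ps,ss=red(S["frame"]);pt,st=red(T["frame"]);print("red",ps,ss,pt,st)
          ~~~^^^^^^^^^^^^
  File "h.py", line 26, in red
    n,l,st,ce=cv2.connectedComponentsWithStats(m); i=1+np.argmax(st[1:,4]); return ce[i],st[i]
                                                       ~~~~~~~~~^^^^^^^^^^
ValueError: attempt to get argmax of an empty sequence
```

```bash
python3 -c "
import cv2;s=cv2.imread('pics/scene0.png');print(s[182,245:253],cv2.cvtColor(s,cv2.COLOR_BGR2HSV)[182,245:253])"; sed -i 's/>190)/>150)/' h.py; sed -i 's/<6)|(hsv\[...,0\]>174)/<8)|(hsv[...,0]>170)/' h.py; python3 m.py
```

```text
[[ 43  45 131]
 [ 49  47 138]
 [ 38  45 134]
 [ 45  46 133]
 [ 48  54 138]
 [ 47  49 137]
 [ 46  49 134]
 [ 44  51 134]] [[  1 171 131]
 [179 168 138]
 [  2 183 134]
 [  0 169 133]
 [  2 166 138]
 [  1 168 137]
 [  1 167 134]
 [  2 171 134]]
red [248.5638 181.4043] [240 178  17   8  94] [314.5244 180.5138] [303 171  24  20 471]
pad [ 0.5773 -0.1501  0.1991] [array([0., 0.]), array([ 0., -0.])]
(array([ 0.6209, -0.1066,  0.1961]), [array([-0.7, -0.2]), array([-0.5,  0.7])])
(array([0.6272, 0.3106, 0.1947]), [array([-0.3, -0. ]), array([-0.2,  0.2])])
[ 0.6549 -0.0988  0.05  ]
[0.6591 0.3025 0.05  ]
P [ 0.5077  0.1027 -0.0145  0.4487] [-1.055  -0.0912  0.0258  0.2354  0.7505  1.2228 -0.2441  0.5131 -1.219
 -1.6373  0.6446  2.032 ]
0 pad pred [ 0.5727 -0.1518  0.2002]
0.1 pad pred [ 0.5798 -0.1519  0.1926]
0.2 pad pred [ 0.5861 -0.152   0.1843]
0.32 pad pred [ 0.5925 -0.1521  0.1736]
quad top [ 0.5007 -0.1163  0.17  ]
mug [ 0.6708 -0.3093  0.088 ] bust [ 0.4684 -0.2928  0.09  ] rib [0.7669 0.2054 0.01  ]
```

```bash
cat > g.py <<'E'
from h import *
from scipy.spatial.transform import Rotation as Ro
P=np.load("P.npy")
def toolR(lean):
    a=P[2]; y=np.array([np.sin(lean)*np.cos(a),np.sin(lean)*np.sin(a),-np.cos(lean)]); z=np.array([np.sin(a),-np.cos(a),0]); x=np.cross(y,z); return np.c_[x,y,z]
def rel(pos,lean,pos0=None,R0=None):
    s=env.state()
    if pos0 is None: pos0=s["eef_pos"]; R0=Ro.from_euler("xyz",s["tool_rot"],degrees=True).as_matrix()
    return np.round(np.r_[R0.T@(np.array(pos)-pos0)*1000],1),np.round(Ro.from_matrix(R0.T@toolR(lean)).as_rotvec(),3)
E
python3 -c "
from g import *
print(rel([.53,-.15,.33],.45))"
```

```text
(array([-469.4, -124.6, -386.8]), array([0.065, 0.284, 0.447]))
```

>>> play_rows(rows="-470 -125 -387 0.065 0.284 0.447 1;-470 -125 -387 0.065 0.284 0.447 1;-470 -125 -387 0.065 0.284 0.447 1;-470 -125 -387 0.065 0.284 0.447 1;-470 -125 -387 0.065 0.284 0.447 1")

```text
t: 0.77
eef_pos: [0.2975, -0.4812, 0.247]
tool_rot: [-90.2, 26.1, 178.6]
wrist_force: [-0.8, -1.4, 0.1]
gripper_width: 0.0644
```

```bash
python3 -c "
from g import *
print(env.state()['joint_pos'],rel([.53,-.15,.33],.45))"
```

```text
[ 69.5126   7.6693  -3.1982 113.8436 -30.2645  51.1244  -7.2465] (array([-237.9,   24.8, -336.8]), array([-0.002, -0.009, -0.005]))
```

>>> play_rows(rows="-238 25 -337 -0.002 -0.009 -0.005 1;-238 25 -337 -0.002 -0.009 -0.005 1;-238 25 -337 -0.002 -0.009 -0.005 1;-238 25 -337 -0.002 -0.009 -0.005 1;-238 25 -337 -0.002 -0.009 -0.005 1")

```text
t: 1.18
eef_pos: [0.4161, -0.312, 0.2889]
tool_rot: [-89.8, 25.5, 179.8]
wrist_force: [1.5, -0.5, -0.2]
gripper_width: 0.0305
```

```bash
python3 -c "
from g import *
print(env.state()['joint_pos'],rel([.53,-.15,.33],.45))"
```

```text
[ 56.6378  -3.7581 -14.7068 119.9986 -24.3976  46.4786 -34.2033] (array([-119.9,   11.2, -162.5]), array([0.001, 0.009, 0.004]))
```

>>> play_rows(rows="-120 11 -162 0.001 0.009 0.004 1;-120 11 -162 0.001 0.009 0.004 1;-120 11 -162 0.001 0.009 0.004 1;-120 11 -162 0.001 0.009 0.004 1;-120 11 -162 0.001 0.009 0.004 1")

```text
t: 1.6
eef_pos: [0.5306, -0.1495, 0.3309]
tool_rot: [-90.0, 25.8, 179.3]
wrist_force: [0.2, -0.4, 0.1]
gripper_width: 0.0012
```

Run:
```python
from g import *
s=env.state();print(s['joint_pos'],s['eef_pos'],s['wrist_force'])
S=vision.read_camera("scene");T=vision.read_camera("top");W=vision.read_camera("wrist")
for n,c in zip("STW",(S,T,W)): cv2.imwrite(f"pics/a{n}.png",c["frame"])
cv2.imwrite("pics/aS2.png",cv2.resize(S["frame"][100:260,165:365],None,fx=4,fy=3.75))
th=.45;n=np.array([-np.sin(th),0,np.cos(th)])
print(rel(np.array([.577,-.150,.199])+.03*n,.45))
```

```text
[ 47.6753  -5.8078 -31.8858 116.0698 -13.3974  44.4454 -67.9184] [ 0.5306 -0.1495  0.3309] [ 0.1575 -0.3683  0.0736]
(array([ 15.4, 108.6,  -0.2]), array([ 0.002,  0.005, -0.   ]))
```

View pics/aW.png

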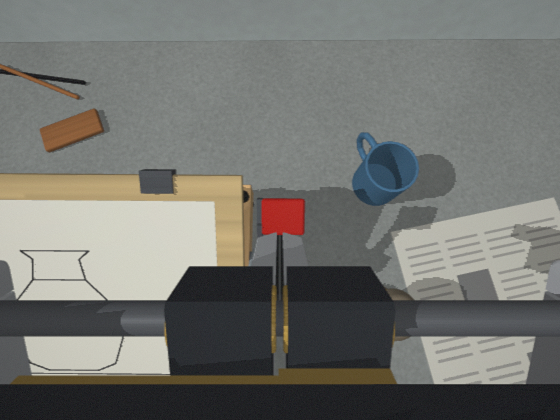

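View pics/aS.png

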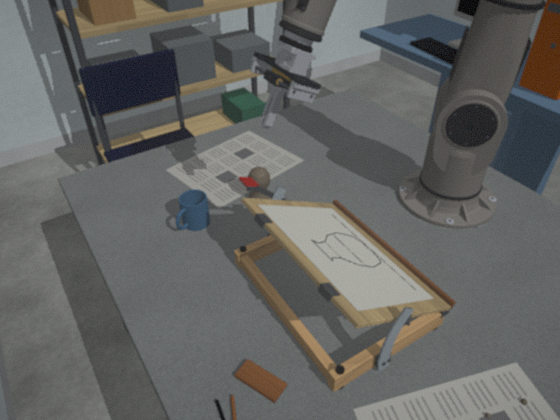

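View pics/aT.png

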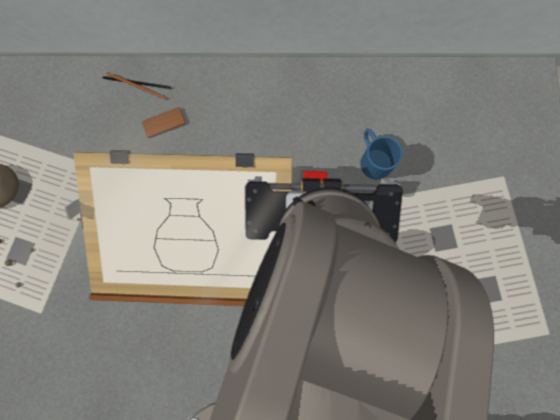

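>>> play_rows(rows="5 36 0 0 0 0 1;10 72 0 0 0 0 1;15.5 109 0 0.002 0.005 0 1;15.5 109 0 0.002 0.005 0 1")

```text
t: 2.08
eef_pos: [0.5601, -0.1527, 0.2179]
tool_rot: [-90.3, 25.3, 178.7]
wrist_force: [-1.5, 0.3, -1.3]
gripper_width: 0.0008
```

```bash
cat >> g.py <<'E'
def pose(th,phi,d=0):
    "fingertip on pad at tilt th, pawl phi, backed off d along normal"
    r,h=pawlpad(phi); return brd(P,r,-.2535,h+d,th)
def show(seq,th0,phi0,d0=0,meas=False):
    s=env.state()
    if meas: p0=s["eef_pos"];R0=Ro.from_euler("xyz",s["tool_rot"],degrees=True).as_matrix()
    else: p0=pose(th0,phi0,d0);R0=toolR(th0)
    for th,phi,d in seq:
        print((th,phi,d),*rel(pose(th,phi,d),th,p0,R0))
E
python3 - <<'E'
from g import *
s=env.state();print(s["joint_pos"],s["eef_pos"],pose(.455,.05,.03))
show([(.455,.05,.008),(.455,.05,0),(.455,.1,0),(.455,.2,0),(.455,.32,0)],0,0,meas=True)
W=vision.read_camera("wrist");cv2.imwrite("pics/bW.png",W["frame"])
c,st=red(W["frame"]);print(c,st)
H=np.linalg.inv(W["hand_eye"]);R=Ro.from_euler("xyz",s["tool_rot"],degrees=True).as_matrix()
for p in ([.577,-.150,.199],pose(.455,.05)):
    q=H[:3,:3]@(R.T@(np.array(p)-s["eef_pos"]))+H[:3,3];print(W["fx"]*q[0]/q[2]+W["cx"],W["fy"]*q[1]/q[2]+W["cy"])
E
```

```text
[ 45.3532   4.9819 -34.5848 121.401   -3.742   29.6983 -76.8743] [ 0.5601 -0.1527  0.2179] [ 0.5622 -0.1517  0.2248]
(0.455, 0.05, 0.008) [-5.2 16.6 -1. ] [ 0.003 -0.007  0.014]
(0.455, 0.05, 0) [-5.3 24.6 -1. ] [ 0.003 -0.007  0.014]
(0.455, 0.1, 0) [-6.8 29.6 -1. ] [ 0.003 -0.007  0.014]
(0.455, 0.2, 0) [-9.  39.8 -1. ] [ 0.003 -0.007  0.014]
(0.455, 0.32, 0) [-10.3  52.2  -1. ] [ 0.003 -0.007  0.014]
[275.3766 218.5051] [ 243  197   67   56 2825]
275.25093173030325 225.70548496709966
278.1452302886375 228.27040959059403
```

View pics/bW.png

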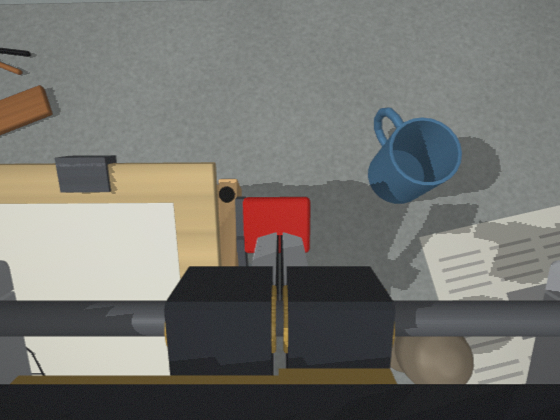

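```bash
cat >> g.py <<'E'
P=P.copy(); P[1]+=.0017
E
python3 - <<'E'
from g import *
s=env.state();print(s["eef_pos"],s["tool_rot"],pose(.455,.05))
show([(.455,.05,.008),(.455,.05,0),(.455,.1,0),(.455,.2,0),(.455,.32,0)],0,0,meas=True)
E
```

```text
[ 0.5607 -0.1528  0.2213] [-90.2899  25.3897 178.7681] [ 0.5754 -0.1501  0.1979]
(0.455, 0.05, 0.008) [-3.1 19.4 -2.8] [ 0.002 -0.006  0.012]
(0.455, 0.05, 0) [-3.2 27.4 -2.8] [ 0.002 -0.006  0.012]
(0.455, 0.1, 0) [-4.7 32.4 -2.8] [ 0.002 -0.006  0.012]
(0.455, 0.2, 0) [-6.9 42.6 -2.8] [ 0.002 -0.006  0.012]
(0.455, 0.32, 0) [-8.2 55.1 -2.8] [ 0.002 -0.006  0.012]
```

>>> play_rows(rows="0 7 0 0 0 0 1;0 14 0 0 0 0 1;0 21 0 0 0 0 1;0 21 0 0 0 0 1;0 21 0 0 0 0 1")

```text
t: 2.55
eef_pos: [0.572, -0.1529, 0.2063]
tool_rot: [-90.1, 25.8, 178.9]
wrist_force: [0.4, 0.2, 1.2]
gripper_width: 0.0003
```

Run:
```python
from g import *
s=env.state();print(s["eef_pos"],s["tool_rot"],s["wrist_force"],pose(.455,.05))
show([(.455,.05,.008),(.455,.05,0),(.455,.1,0),(.455,.2,0),(.455,.32,0)],0,0,meas=True)
```

```text
[ 0.572  -0.1529  0.2063] [-90.0579  25.7612 178.8885] [0.3811 0.239  1.2223] [ 0.5754 -0.1501  0.1979]
(0.455, 0.05, 0.008) [ 0.6  1.1 -2.8] [-0.001 -0.004  0.005]
(0.455, 0.05, 0) [ 0.6  9.1 -2.8] [-0.001 -0.004  0.005]
(0.455, 0.1, 0) [-0.9 14.1 -2.8] [-0.001 -0.004  0.005]
(0.455, 0.2, 0) [-3.  24.3 -2.8] [-0.001 -0.004  0.005]
(0.455, 0.32, 0) [-4.2 36.8 -2.9] [-0.001 -0.004  0.005]
```

>>> play_rows(rows="0.5 5 -3 0 0 0.005 1;0 10 -3 0 0 0.005 1;-1 15 -3 0 0 0.005 1;-2 20 -3 0 0 0.005 1;-3 24 -3 0 0 0.005 1")

```text
t: 2.97
eef_pos: [0.5859, -0.15, 0.1855]
tool_rot: [-90.1, 26.1, 178.9]
wrist_force: [0.2, 1.1, 4.8]
gripper_width: 0.0004
```

Run:
```python
from g import *
s=env.state();print(s["eef_pos"],s["tool_rot"],s["wrist_force"],pose(.455,.2))
print("meas");show([(.455,.32,0),(.42,.32,0)],0,0,meas=True)
print("cmd");show([(.455,.26,0),(.455,.32,0),(.44,.32,0),(.42,.32,0),(.40,.32,0)],.455,.2)
```

```text
[ 0.5859 -0.15    0.1855] [-90.0834  26.0808 178.8814] [0.2015 1.1315 4.8278] [ 0.5853 -0.1503  0.1857]
meas
(0.455, 0.32, 0) [-0.7 12.   0.3] [-0.001 -0.004 -0.   ]
(0.42, 0.32, 0) [-0.6 21.3  0.3] [-0.001 -0.005 -0.035]
cmd
(0.455, 0.26, 0) [-0.8  6.2  0. ] [0. 0. 0.]
(0.455, 0.32, 0) [-1.2 12.5  0. ] [0. 0. 0.]
(0.44, 0.32, 0) [-1.2 16.5  0. ] [ 0.    -0.    -0.015]
(0.42, 0.32, 0) [-1.1 21.8  0. ] [-0.    -0.    -0.035]
(0.4, 0.32, 0) [-0.9 27.1  0. ] [ 0.    -0.    -0.055]
```

>>> play_rows(rows="-0.7 5 0 0 0 0 1;-1 9 0 0 0 0 1;-1.2 13 0 0 0 0 1;-1.2 17 0 0 0 -0.015 1;-1.1 21 0 0 0 -0.032 1")

```text
t: 3.38
eef_pos: [0.5961, -0.1501, 0.1673]
tool_rot: [-90.1, 24.2, 178.9]
wrist_force: [0.6, 1.8, 8.2]
gripper_width: 0.0003
```

Run:
```python
from g import *
s=env.state();print(s["eef_pos"],s["tool_rot"],s["wrist_force"],pose(.423,.32))
print("cmd");show([(x,.32,0) for x in (.405,.387,.369,.351,.333)],.423,.32)
```

```text
[ 0.5961 -0.1501  0.1673] [-90.0735  24.2289 178.8829] [0.5762 1.7634 8.2303] [ 0.5955 -0.1504  0.1674]
cmd
(0.405, 0.32, 0) [-0.   4.8 -0. ] [-0.     0.    -0.018]
(0.387, 0.32, 0) [ 0.1  9.6 -0. ] [ 0.    -0.    -0.036]
(0.369, 0.32, 0) [ 0.2 14.4 -0. ] [ 0.     0.    -0.054]
(0.351, 0.32, 0) [ 0.4 19.2  0. ] [-0.     0.    -0.072]
(0.333, 0.32, 0) [ 0.8 24.   0. ] [ 0.    0.   -0.09]
```

>>> play_rows(rows="0 5 0 0 0 -0.018 1;0.1 9.6 0 0 0 -0.036 1;0.2 14.4 0 0 0 -0.054 1;0.4 19.2 0 0 0 -0.072 1;0.8 24 0 0 0 -0.09 1")

```text
t: 3.8
eef_pos: [0.6053, -0.1502, 0.145]
tool_rot: [-90.1, 19.0, 178.9]
wrist_force: [0.6, 0.4, 7.1]
gripper_width: 0.0007
```

Run:
```python
from g import *
s=env.state();print(s["eef_pos"],s["tool_rot"],s["wrist_force"],pose(.333,.32))
S=vision.read_camera("scene");cv2.imwrite("pics/cS.png",cv2.resize(S["frame"][120:400,165:465],None,fx=2.5,fy=2))
```

```text
[ 0.6053 -0.1502  0.145 ] [-90.0706  19.0491 178.8962] [0.5972 0.3912 7.0725] [ 0.6046 -0.1506  0.1452]
```

View pics/cS.png

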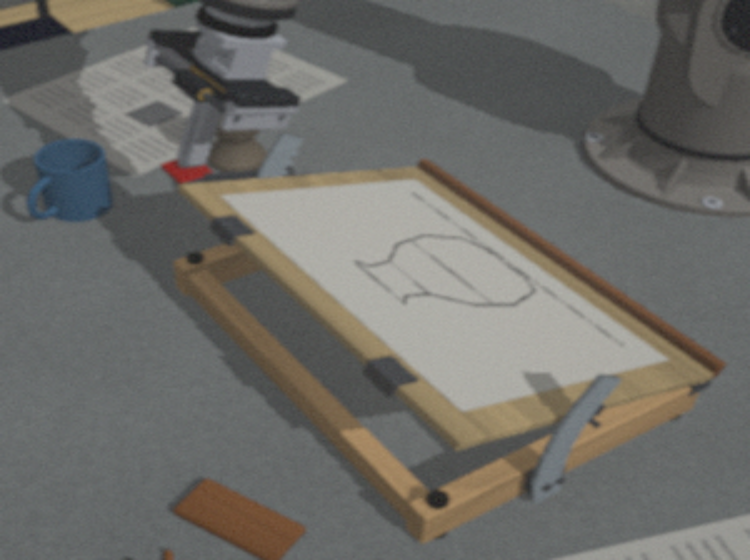

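The finger is on the red pad (about px 188,168 in the crop) and the board has come down with it, about 7 N. I'll continue the same arc.

>>> play_rows(rows="0 5 0 0 0 -0.018 1;0.1 9.6 0 0 0 -0.036 1;0.2 14.4 0 0 0 -0.054 1;0.4 19.2 0 0 0 -0.072 1;0.8 24 0 0 0 -0.09 1")

```text
t: 4.27
eef_pos: [0.6124, -0.1503, 0.122]
tool_rot: [-90.1, 13.9, 178.9]
wrist_force: [1.6, -0.2, 8.0]
gripper_width: 0.0006
```

>>> play_rows(rows="0 5 0 0 0 -0.018 1;0.1 9.6 0 0 0 -0.036 1;0.2 14.4 0 0 0 -0.054 1;0.4 19.2 0 0 0 -0.072 1;0.8 24 0 0 0 -0.09 1")

```text
t: 4.68
eef_pos: [0.6174, -0.1504, 0.0984]
tool_rot: [-90.1, 8.7, 178.9]
wrist_force: [2.3, 1.0, 7.6]
gripper_width: 0.0005
```

Run:
```python
from g import *
s=env.state();print(s["eef_pos"],s["tool_rot"],s["wrist_force"],pose(.153,.32))
show([(x,.32,0) for x in (.14,.127,.114,.101,.088)],.153,.32)
```

```text
[ 0.6174 -0.1504  0.0984] [-90.0625   8.7446 178.9093] [2.2524 1.0261 7.6222] [ 0.6167 -0.1507  0.0989]
(0.14, 0.32, 0) [-0.   3.5 -0. ] [ 0.    -0.    -0.013]
(0.127, 0.32, 0) [0.  6.9 0. ] [ 0.     0.    -0.026]
(0.114, 0.32, 0) [ 0.1 10.4  0. ] [-0.     0.    -0.039]
(0.101, 0.32, 0) [ 0.2 13.8  0. ] [ 0.    -0.    -0.052]
(0.088, 0.32, 0) [ 0.3 17.3  0. ] [ 0.     0.    -0.065]
```

>>> play_rows(rows="0 4 0 0 0 -0.015 1;0 8 0 0 0 -0.029 1;0.1 11.5 0 0 0 -0.042 1;0.2 14.5 0 0 0 -0.054 1;0.3 17.3 0 0 0 -0.065 1")

```text
t: 5.1
eef_pos: [0.6197, -0.1504, 0.0811]
tool_rot: [-90.1, 5.0, 178.9]
wrist_force: [1.7, 1.2, 7.0]
gripper_width: 0.0004
```

>>> play_rows(rows="0 2.7 0 0 0 -0.01 1;0 5.4 0 0 0 -0.02 1;0.1 8 0 0 0 -0.03 1;0.2 10.5 0 0 0 -0.04 1;0.2 13 0 0 0 -0.049 1")

```text
t: 5.52
eef_pos: [0.6207, -0.1505, 0.0683]
tool_rot: [-90.1, 2.2, 178.9]
wrist_force: [3.0, 0.6, 7.8]
gripper_width: 0.0003
```

Run:
```python
from g import *
s=env.state();print(s["eef_pos"],s["tool_rot"],s["wrist_force"],pose(.039,.32))
show([(x,.32,0) for x in (.032,.024,.016,.008,.0)],.039,.32)
```

```text
[ 0.6207 -0.1505  0.0683] [-90.0617   2.2311 178.9114] [2.9721 0.5768 7.823 ] [ 0.62   -0.1508  0.0687]
(0.032, 0.32, 0) [-0.   1.9  0. ] [ 0.    -0.    -0.007]
(0.024, 0.32, 0) [-0.  4. -0.] [ 0.    -0.    -0.015]
(0.016, 0.32, 0) [-0.   6.1  0. ] [ 0.    -0.    -0.023]
(0.008, 0.32, 0) [0.  8.3 0. ] [ 0.    -0.    -0.031]
(0.0, 0.32, 0) [ 0.1 10.4  0. ] [ 0.    -0.    -0.039]
```

>>> play_rows(rows="0 2 0 0 0 -0.007 1;0 3.8 0 0 0 -0.014 1;0 5.4 0 0 0 -0.021 1;0 7 0 0 0 -0.028 1;0 8.5 0 0 0 -0.034 1")

```text
t: 5.93
eef_pos: [0.6211, -0.1504, 0.06]
tool_rot: [-90.1, 0.3, 178.9]
wrist_force: [0.8, 0.4, 16.8]
gripper_width: 0.0007
```

>>> play_rows(rows="0 0.8 0 0 0 -0.003 1;0 1.5 0 0 0 -0.005 1;0 2.2 0 0 0 -0.005 1")

```text
t: 6.18
eef_pos: [0.6214, -0.1505, 0.0588]
tool_rot: [-90.0, 0.1, 178.9]
wrist_force: [-4.2, 1.9, 27.7]
gripper_width: 0.0006
```

Run:
```python
from g import *
S=vision.read_camera("scene");cv2.imwrite("pics/dS.png",cv2.resize(S["frame"][120:400,165:465],None,fx=2.5,fy=2))
for n,p in (("R",brd(P,.3,-.21,.01,0)),("L",brd(P,.3,.21,.01,0))):
    q=proj(S,p);print(n,q,(q-[165,120])*[2.5,2])
```

```text
R [232.6106 244.4084] [169.0265 248.8168]
L [337.2563 377.0248] [430.6409 514.0496]
```

View pics/dS.png

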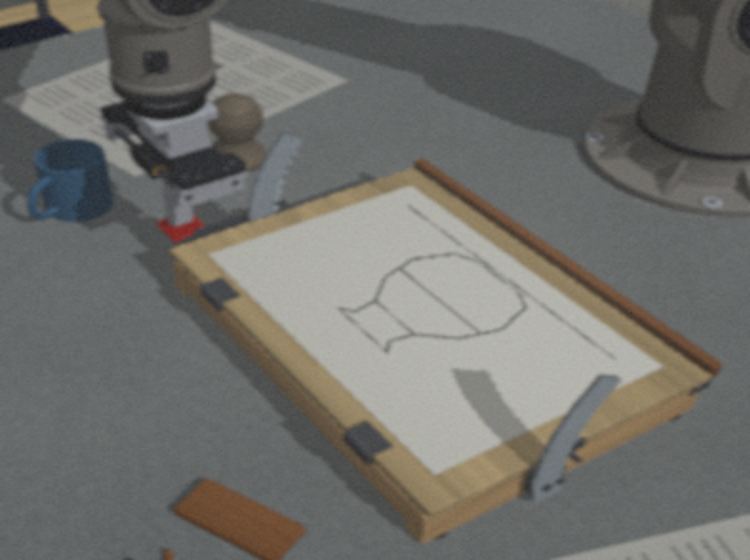

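>>> play_rows(rows="0 -3 0 0 0 0 1;0 -7 0 0 0 0 1;0 -12 0 0 0 0 1;0 -17 0 0 0 0 1;0 -22 0 0 0 0 1")

```text
t: 6.65
eef_pos: [0.6194, -0.1506, 0.0795]
tool_rot: [-90.1, -0.1, 178.9]
wrist_force: [-1.4, 0.6, 2.7]
gripper_width: 0.0005
```

>>> play_rows(rows="0 -6 0 0 0 0 1;0 -12 0 0 0 0 1;0 -20 0 0 0 0 1;0 -35 0 0 0 0 1;0 -55 0 0 0 0 1")

```text
t: 7.07
eef_pos: [0.6192, -0.1506, 0.1345]
tool_rot: [-90.1, -0.2, 178.9]
wrist_force: [-0.1, -0.7, -0.1]
gripper_width: 0.0005
```

>>> play_rows(rows="0 -30 0 0 0 0 1;0 -60 0 0 0 0 1;0 -90 0 0 0 0 1;0 -100 0 0 0 0 1;0 -100 0 0 0 0 1")

```text
t: 7.48
eef_pos: [0.6214, -0.151, 0.2382]
tool_rot: [-90.0, 0.2, 178.9]
wrist_force: [0.5, -0.8, -1.0]
gripper_width: 0.0003
```

Run:
```python
from g import *
S=vision.read_camera("scene");T=vision.read_camera("top");W=vision.read_camera("wrist")
cv2.imwrite("pics/eS.png",cv2.resize(S["frame"][120:400,165:465],None,fx=2.5,fy=2))
cv2.imwrite("pics/eT.png",T["frame"]);cv2.imwrite("pics/eW.png",W["frame"])
print(env.state()); print(red(S["frame"])[0],proj(S,pose(0,0)),proj(S,pose(0,.32)))
```

```text
{'t': 7.6333, 'joint_pos': array([ 28.1253,  21.8182, -26.4518,  93.7459,  10.2773,  67.001 ,
       -91.8387]), 'qd': array([-0.0389,  0.7935,  0.1569,  0.455 , -0.0574, -0.0401,  0.0315]), 'joint_torque': array([ -0.0189, -89.3937,  -6.9965, -47.4182,  -0.0283,  -0.0172,
         0.0155]), 'eef_pos': array([ 0.6195, -0.1509,  0.2336]), 'tool_rot': array([-90.0819,  -0.126 , 178.9019]), 'wrist_force': array([ 0.0512, -0.2963,  0.8179]), 'torque': array([ 0.0293, -0.0149,  0.0554]), 'gripper_width': 0.00016023970112169028}
[237.4748 221.1511] [238.036  220.8792] [236.6869 231.44  ]
```

View pics/eS.png

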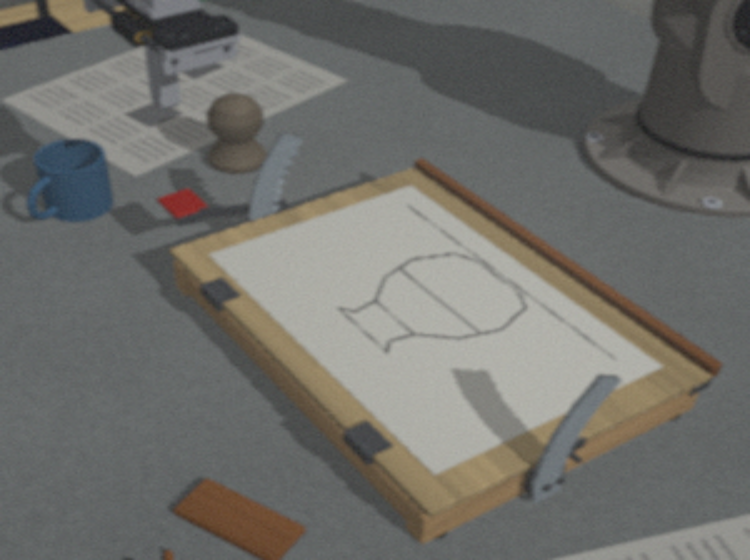

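View pics/eT.png

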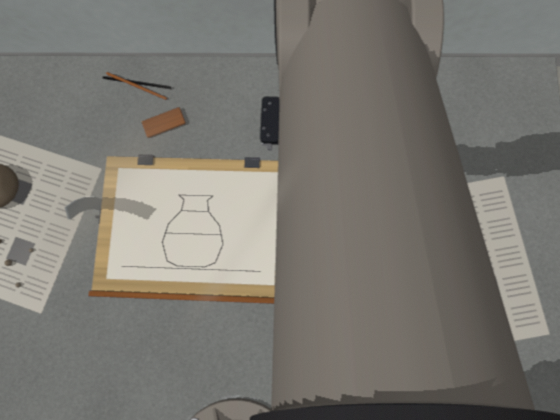

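The board lies flat: its far corners are at px (172,247) and (428,512) in the crop. The pad has sprung back to within 1 px of where pawl 0 should be. Mug, head and rib are where they were, and nothing touches the arm.

```bash
python3 -c "
from bench import env
print(env.job_done())"
```

```text
the job is handed in; nothing more can be done
None
```

The drawing board now lies flat on its frame, and I handed the job in at about 7.6 s.

- **Press and push:** I put the closed fingertips on the red thumb pad and pressed the pawl to its stop. Then I pushed the board down along its hinge arc in one continuous move, at about 7–8 N and slowing towards the end. The last push against the stop was about 28 N. I lifted off straight up.
- **Board:** in the last scene picture its far corners are within 2 px of where they should be when flat.
- **Pawl:** the pad is about 0.6 px from its rest position (pawl 0), so the pawl sprang back fully.
- **Mug, clay head and rib:** they look unmoved in the scene camera. I compared them by eye only, and the arm hid the mug and head from the top camera.
- **Gripper:** nothing was gripped and the wrist force was near zero at the end.

No check failed. Two things differed slightly along the way:
- My first model of the board put the pad about 2 mm off sideways; the wrist camera agreed with the measured pad position, and I corrected it before contact.
- The arm overshot by about 8 mm on the approach, still clear of the pad, and settled before pressing.

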